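Clamp a traced teak blank on the carving slope

ROBOT

A 6-joint arm with a two-finger parallel gripper is mounted at the origin on the work surface. World frame = base frame: x ahead of the robot, y to its left, z up, the work surface at z = 0. Lengths are in m, angles in rad, forces in N, time in s.
With the tool pointing down it reaches from about 0.2 to 0.875 m from the base axis. Payload 3.4 kg.
Tool frame: the origin (TCP) lies at the very end of the fingers, on their centre line; the grasp point (between the pads) lies 19 mm behind it; z points along the fingers, y is the line along which they close (so a half turn about z gives the same grasp; the last joint's range is limited). The gripper opens to 94 mm and grips with 3 to 60 N. Pads are 16 mm wide; open, the fingers measure 119 mm over their backs; the gripper's body (75 mm by 177 mm) begins 78 mm behind the grasp point.
Start: joints at [1.179, 0.276, 1.505, -0, 1.361, -0.121], TCP at [0.154, 0.554, 0.205] pointing down, gripper open.
Joint ranges: [-2.89, 2.89], [-0.75, 2.08], [0.22, 2.7], [-1.18, 4.32], [0.11, 2.71], [-2.7, 2.7]. Speed limits (rad/s): [2.57, 2.57, 3.14, 3.14, 3.14, 3.14].

INTERFACE

Orientations are given as a 3x3 rotation matrix whose columns are the frame's x, y, z axes.
In Python, from bench import manip gives the robot as it stands.
- The arm moves only by the shell command python3 -m crank 'ROWS' [FORCE]. ROWS is JSON, a list of rows, each an object with "slide": the shift along the tool's x, y, z normalised to -1 to 1, where 1 is 0.3 m, a list of three; "delta_rot": the turn, a rotation vector about the tool's x, y, z normalised to -1 to 1, where 1 is 0.5 rad, a list of three; "gripper": the closure in counts, from 0 (fully open) to 255 (shut). A call has 1 to 10 rows; each row is the pose to reach, as a shift and turn from the pose commanded when the call began, along the tool's axes at that moment; what a row does not reach only later rows make up. A row lasts 1/10 s, in which the tool goes at most 50 mm and 8.59 degrees, less where a joint would pass 70% of its speed; a pose out of reach is approached as far as the arm can. A call with a number of a shift or a turn outside -1 to 1 is refused whole. A call with a gripper value outside its range is refused whole. The fingers move at their own pace and stop on an object; FORCE is the grip in N (left out, the last holds). Time passes only in rows, so rows that repeat a pose let the fingers close. It gives the time, the measured TCP pose, the force, the opening and the grip force at its end, in the units of the state.
- manip.get_obs(): the state, without advancing time (a new reading comes with each control period).
- manip.snapshot(name): name is "side" or "top" or "wrist"; returns the picture (480x640x3 uint8, blue, green, red); there is no depth.
- manip.camera_model(name): a dict with "vertical_fov" (degrees; the focal length in pixels is half the picture's height over the tangent of half this angle, whatever the lens; pixels are square), "cx", "cy" (the principal point, pixels), "R" (3x3) and "t" (3): a world point X has camera coordinates R X + t; the wrist camera has in their place "hand_eye" (4x4, takes a point from camera to tool coordinates, whose origin is the TCP and whose axes are the flange's). Camera axes: x right, y down, z forward; pixel columns grow to the right and rows downward; lengths in m; the calibration is good to about 2 mm. A picture is of the moment at which its call begins: read the wrist's pose just before it. camera_model takes no time and is no camera call.
- manip.sign_off(): hands the job in; it is judged then, once.
The state is a dict: "time_s": time; "joint_pos": joint angles; "qd": joint speeds; "tau": joint torques, N m; "ee_pos": TCP position; "tcp_rot": TCP orientation; "contact_force": force on the tool from outside, world axes, zero at the start; "ft_torque": the same for the moment, N m; "finger_gap": opening from 0.0 (shut) to 1.0 (fully open); "gripper_force": force on a finger pad.
Only numpy, scipy, OpenCV 4.12 (cv2) and the standard library are available. Lean on these libraries where they do the work, as an engineer would, in place of code of your own. Each camera call takes 0.05 s, during which the arm holds its last target. There are 200 camera calls.

TASK

Set the teak blank with the white traced face up for carving: lay it flat on the sloping board, hard up against the wooden ledge and the two steel pins, without letting it drop, and let go of it. Then push the red lever of the toggle clamp over with your fingertips until it passes centre and locks, with the rubber foot pressing on the blank; leave the other things on the bench where they are.

Things in the scene. Friction and masses are not known exactly. Their poses are not given: they have to be found in the camera images.
- blank_mid (a point): Centre of the loose teak blank: a rectangular block 80 x 50 x 40 mm (its x, y, z), about 0.11 kg, brown with a white painted top that bears a traced paisley. Starts flat on the bench, white face up. x runs along the 80 mm length, y across the 50 mm width, z out of the white face. Either end may go against the ledge.
- seat: Plywood board 265 x 160 mm on a fixed stand, its low edge to the robot's right, rising to the left at 28 degrees. Origin: on its surface about 62 mm above the bench, where the centre of the blank's underside belongs when home (80 mm length along the slope). x points up the slope, y across it, roughly towards the robot, z square out of it. The surface spans x -60 to 205 mm, y -80 to 80 mm.
- ledge (a point): Wooden ledge at the board's low edge, 14 mm high and 130 mm wide; this point is at the foot of its face, at x = -40, y = 0, z = 0 mm in the seat frame. A 50 mm end of the blank goes against it.
- pins (a point): Point half-way between the feet of two upright steel pins, 9 mm thick and 14 mm high, at x = -31 and x = +31 mm, y = +29.5 mm in the seat frame. They touch the blank's 80 mm side at y = +25 mm. The opposite side is open.
- lever (a joint): Angle of the red clamp lever (rad): 0 open, standing up; 1.309 locked, at its stop, lying back up the slope. Turns about the seat's y axis. Dead centre is at about 1.22; beyond it the lever is driven to its stop if the blank is under the foot. Pushed 80 mm from the pivot it needs about 1 N at first, some newtons just before dead centre; it stays where left.
- lever_pivot (a point): Axis of the lever in the steel toggle clamp, at x = 116, y = 0, z = 66 mm in the seat frame. The clamp stands on a wooden packer; packer and base fill x = 67 to 145 mm, y = -30 to 30 mm, up to z = 75 mm (seat frame).
- lever_grip (a point): On the centre line of the red grip, 80 mm from the pivot. The grip is a bar 20 mm wide (seat y), 16 mm thick, from 22 to 112 mm from the pivot. Open it leans 15 degrees from square to the board, up the slope; locked it lies parallel to the board, 66 mm above it. It is pushed on the side facing the ledge, which faces out of the board when locked.
- foot_tip (a point): Underside centre of the clamp's sprung black rubber foot, 15 mm across, on a steel arm linked to the lever (arm pivot at x = 82, z = 50 mm in the seat frame, foot 75 mm out). Open, the arm stands up from the board, to z = 132 mm, on the ledge side of the lever, foot facing the ledge at x = about 74 mm; it swings down on to the white face as the lever goes over.
- stamp: Bystander: finished dark printing block with a grip on its back, 90 x 60 mm and 58 mm high, on the bench; origin at the centre of its underside.
- jar: Bystander: closed pink pigment jar with a white cap, 60 mm across and 65 mm high, on the bench; origin at the centre of its underside.
- gouge: Bystander: carving gouge with a light wooden handle, 190 mm long, lying on the bench left of the board; origin under its middle.
Things that resemble listed ones, but are neither listed nor needed, are in the scene too. Leave any blue or orange look-alike of the part that bears blank_mid alone.

How it is judged:
By the outcome, as a careful person would: the job done as asked, in the order asked, and still so for the second after the job is handed in, with the robot touching nothing.
It also fails if it takes over 58 s, if anything falls off the work surface, if the arm or the gripper's body presses on something with over 40 N, if the wrist force passes 120 N, or if a joint passes its speed limit or range.

## Working session

There is one attempt and no reset: what is moved stays moved. The work goes in short steps, Python scripts to look and compute and a shell command to move; the robot and the scene stay as the last step left them, time stands still between calls to the robot, and variables do not carry over. Pictures are saved under pics/ and viewed, at most 13 in all, crops included, and the job is handed in when it is done.

```bash
ls; mkdir -p pics; python3 - <<'E'
from bench import manip
import cv2,numpy as np
o=manip.get_obs();print({k:np.round(v,3).tolist() for k,v in o.items()})
for n in("side","top"):
    cv2.imwrite(f"pics/{n}0.png",manip.snapshot(n))
for n in("side","top","wrist"):
    print(n,{k:np.round(v,4).tolist() for k,v in manip.camera_model(n).items()})
E
```

```text
pics
{'time_s': 0.0, 'joint_pos': [1.179, 0.277, 1.506, 0.0, 1.361, -0.121], 'qd': [-0.001, -0.001, -0.001, 0.001, -0.002, 0.0], 'tau': [-0.001, -40.459, -23.723, 0.07, 0.034, -0.0], 'ee_pos': [0.154, 0.554, 0.205], 'tcp_rot': [[-0.964, 0.267, -0.001], [0.267, 0.964, -0.002], [0.0, -0.002, -1.0]], 'contact_force': [-0.742, 0.016, 0.504], 'ft_torque': [-0.039, 0.011, 0.051], 'gripper_force': 0.0, 'finger_gap': 1.0}
side {'vertical_fov': 47.8562, 'cx': 322.6066, 'cy': 232.854, 'R': [[0.9641, -0.2655, 0.0099], [-0.171, -0.6488, -0.7415], [0.2033, 0.7131, -0.6709]], 't': [-0.4882, 0.2518, 1.3712]}
top {'vertical_fov': 57.2613, 'cx': 328.6066, 'cy': 241.0231, 'R': [[-0.0116, -0.9998, -0.0179], [-0.9966, 0.013, -0.0818], [0.082, 0.0169, -0.9965]], 't': [0.0646, 0.5142, 1.2151]}
wrist {'vertical_fov': 60.1804, 'cx': 320.8006, 'cy': 239.6689, 'hand_eye': [[0.0001, -0.9674, -0.2534, 0.0743], [1.0, 0.0, 0.0002, 0.0017], [-0.0002, -0.2534, 0.9674, -0.1802], [0.0, 0.0, 0.0, 1.0]]}
```

View pics/side0.png

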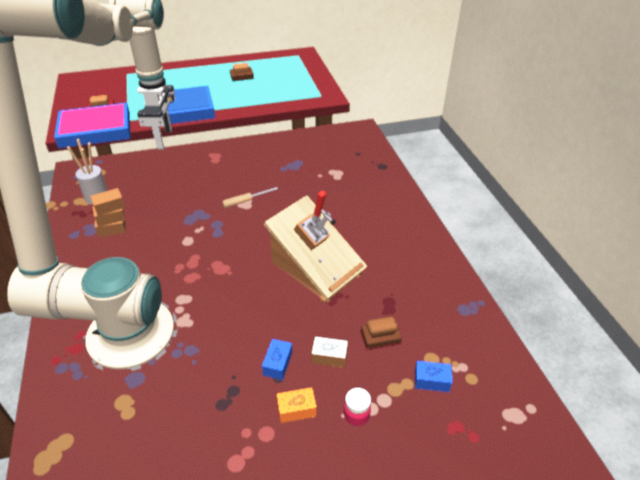

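View pics/top0.png

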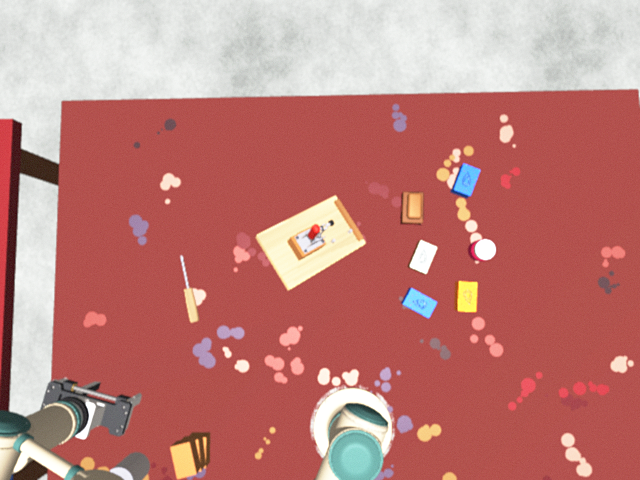

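The top view shows the white-faced blank near (424,257), and the board with corners near (337,197), (366,243), (257,237) and (289,290), low edge to the right. In the side view the blank is at (330,350) and the red lever at (320,205). I'll triangulate both views for a rough estimate.

```bash
cat > h.py <<'E'
from bench import manip
import cv2,numpy as np
def cam(n,obs=None):
    c=manip.camera_model(n);f=240/np.tan(np.radians(c["vertical_fov"])/2)
    K=np.array([[f,0,c["cx"]],[0,f,c["cy"]],[0,0,1]])
    if n=="wrist":
        H=np.array(c["hand_eye"]);Rt=np.array(obs["tcp_rot"])
        Rw=Rt@H[:3,:3];p=Rt@H[:3,3]+np.array(obs["ee_pos"])
        R=Rw.T;t=-R@p
    else: R=np.array(c["R"]);t=np.array(c["t"])
    return K,R,t
def ray(C,px):
    K,R,t=C;d=R.T@np.linalg.inv(K)@np.array([px[0],px[1],1.]);return -R.T@t,d/np.linalg.norm(d)
def on_z(C,px,z):
    o,d=ray(C,px);return o+d*(z-o[2])/d[2]
def tri(cs,pxs):
    A=np.zeros((3,3));b=np.zeros(3);rs=[ray(c,p) for c,p in zip(cs,pxs)]
    for o,d in rs:
        P=np.eye(3)-np.outer(d,d);A+=P;b+=P@o
    X=np.linalg.solve(A,b);return X,max(np.linalg.norm(np.cross(X-o,d)) for o,d in rs)
def proj(C,X):
    K,R,t=C;q=K@(R@np.array(X)+t);return q[:2]/q[2]
def blobs(mask,amin=30):
    n,l,s,c=cv2.connectedComponentsWithStats(mask.astype(np.uint8));return [(s[i,4],c[i].round(1),l==i) for i in range(1,n) if s[i,4]>=amin]
E
python3 - <<'E'
from h import *
for n in("top","side"):
    im=cv2.imread(f"pics/{n}0.png");hsv=cv2.cvtColor(im,cv2.COLOR_BGR2HSV);h,s,v=cv2.split(hsv)
    C=cam(n)
    for nm,m in (("white",(s<50)&(v>200)),("wood",(h>12)&(h<30)&(s>40)&(s<140)&(v>150))):
        m=m.copy()
        if n=="top": m[:110]=0;m[330:]=0
        else: m[:190]=0;m[400:]=0
        m[:,:235]=0;m[:,500:]=0
        for a,c,mm in blobs(m,80):
            k=cv2.convexHull(np.argwhere(mm)[:,::-1].astype(np.int32))
            q=cv2.approxPolyDP(k,4,True)[:,0].tolist()
            print(n,nm,a,c,q,on_z(C,c,.04).round(3))
E
```

```text
top white 463 [314.5 212.6] [[336, 198], [335, 208], [287, 231], [294, 218]] [0.593 0.096 0.04 ]
top white 210 [329.9 219.5] [[344, 222], [327, 229], [313, 222], [336, 210]] [0.574 0.054 0.04 ]
top white 88 [470.8 225.6] [[476, 227], [468, 230], [466, 224], [473, 221]] [ 0.551 -0.335  0.04 ]
top white 1993 [305.6 256.5] [[364, 242], [291, 287], [267, 251], [308, 229], [344, 229]] [0.471 0.122 0.04 ]
top white 346 [485. 249.] [[495, 252], [480, 258], [475, 245], [490, 240]] [ 0.486 -0.372  0.04 ]
top white 557 [422.9 256.5] [[436, 246], [426, 273], [410, 266], [421, 240]] [ 0.467 -0.201  0.04 ]
top wood 95 [451.2 158.7] [[459, 151], [458, 159], [446, 166], [444, 161]] [ 0.74  -0.288  0.04 ]
top wood 133 [442.7 174.1] [[451, 175], [441, 180], [437, 171], [444, 168]] [ 0.697 -0.263  0.04 ]
top wood 197 [413.8 206.7] [[418, 216], [409, 215], [410, 195], [418, 200]] [ 0.606 -0.18   0.04 ]
top wood 3682 [310.  240.5] [[365, 243], [287, 289], [256, 235], [336, 196]] [0.516 0.11  0.04 ]
top wood 209 [462.2 209.4] [[467, 219], [458, 217], [459, 198], [465, 201]] [ 0.597 -0.313  0.04 ]
side wh
[... 417 characters left out ...]
28, 240]] [0.579 0.1   0.04 ]
side white 598 [329.5 346.9] [[347, 342], [344, 357], [312, 353], [315, 337]] [ 0.468 -0.202  0.04 ]
side white 256 [357.5 394.2] [[370, 399], [345, 397], [358, 387]] [ 0.493 -0.34   0.04 ]
side wood 107 [242.4 198.1] [[250, 194], [235, 203], [235, 197]] [0.357 0.418 0.04 ]
side wood 4218 [315.9 249.8] [[365, 267], [324, 300], [264, 224], [307, 196]] [0.522 0.13  0.04 ]
side wood 88 [431.2 357.4] [[438, 361], [424, 358], [434, 354]] [ 0.691 -0.293  0.04 ]
side wood 84 [471.  378.7] [[476, 381], [470, 383], [466, 376], [471, 374]] [ 0.755 -0.37   0.04 ]
side wood 244 [399.5 387. ] [[412, 383], [398, 395], [388, 391], [389, 385], [405, 379]] [ 0.59  -0.347  0.04 ]
```

```bash
cat >> h.py <<'E'
from scipy.spatial.transform import Rotation as Ro
def goto(p,R,o=None):
    "normalised slide & rot from measured pose"
    o=o or manip.get_obs();Rt=np.array(o["tcp_rot"])
    print("slide",(Rt.T@(np.array(p)-o["ee_pos"])/.3).round(4),"rot",(Ro.from_matrix(Rt.T@R).as_rotvec()/.5).round(4))
def down(yaw):
    c,s=np.cos(np.radians(yaw)),np.sin(np.radians(yaw));return np.array([[c,s,0],[s,-c,0],[0,0,-1.]])
E
python3 -m crank '[{"slide":[-0.84,-0.62,-0.45],"delta_rot":[0,0,0.8],"gripper":0},{"slide":[-0.84,-0.62,-0.45],"delta_rot":[0,0,0.8],"gripper":0},{"slide":[-0.84,-0.62,-0.45],"delta_rot":[0,0,0.8],"gripper":0},{"slide":[-0.84,-0.62,-0.45],"delta_rot":[0,0,0.8],"gripper":0},{"slide":[-0.84,-0.62,-0.45],"delta_rot":[0,0,0.8],"gripper":0},{"slide":[-0.84,-0.62,-0.45],"delta_rot":[0,0,0.8],"gripper":0},{"slide":[-0.84,-0.62,-0.45],"delta_rot":[0,0,0.8],"gripper":0},{"slide":[-0.84,-0.62,-0.45],"delta_rot":[0,0,0.8],"gripper":0}]'
python3 -c "
from h import *
T=cam('top')
L=[on_z(T,p,.034) for p in((366,243),(337,197))];H=[on_z(T,p,.158) for p in((289,290),(257,237))]
print(np.round(L+H,3)); l=sum(L)/2;h=sum(H)/2;print((l+(h-l)*60/265).round(3),np.degrees(np.arctan2(*(h-l)[1::-1])),np.linalg.norm(h-l))
goto([.54,.06,.34],down(118.6))"
```

```text
time_s: 0.9
ee_pos: [0.3502, 0.3048, 0.3424]
tcp_rot: [[-0.779, 0.626, 0.005], [0.626, 0.779, 0.0], [-0.003, 0.003, -1.0]]
contact_force: [-0.3, -0.0, -0.2]
finger_gap: 1.001
gripper_force: 0.0
[[ 0.507 -0.046  0.034]
 [ 0.638  0.033  0.034]
 [ 0.383  0.156  0.158]
 [ 0.516  0.236  0.158]]
[0.545 0.039 0.062] 121.27097675621518 0.2669816581884577
slide [-1.0042 -0.2396  0.0107] rot [0.0078 0.0055 0.7893]
```

```bash

python3 -m crank '[{"slide":[-1,-0.24,0],"delta_rot":[0,0,0.7],"gripper":0},{"slide":[-1,-0.24,0],"delta_rot":[0,0,0.7],"gripper":0},{"slide":[-1,-0.24,0],"delta_rot":[0,0,0.7],"gripper":0},{"slide":[-1,-0.24,0],"delta_rot":[0,0,0.7],"gripper":0},{"slide":[-1,-0.24,0],"delta_rot":[0,0,0.7],"gripper":0},{"slide":[-1,-0.24,0],"delta_rot":[0,0,0.7],"gripper":0},{"slide":[-1,-0.24,0],"delta_rot":[0,0,0.7],"gripper":0},{"slide":[-1,-0.24,0],"delta_rot":[0,0,0.7],"gripper":0},{"slide":[-1,-0.24,0],"delta_rot":[0,0,0.7],"gripper":0}]'
python3 -c "
from h import *
import pickle
o=manip.get_obs();im=manip.snapshot('wrist');cv2.imwrite('pics/w1.png',im);pickle.dump(o,open('w1.pkl','wb'))
goto([.58,-.03,.33],down(140),o)"
```

```text
time_s: 1.8
ee_pos: [0.5361, 0.0661, 0.3399]
tcp_rot: [[-0.524, 0.852, -0.002], [0.852, 0.524, 0.001], [0.002, -0.001, -1.0]]
contact_force: [0.4, 0.2, -0.2]
finger_gap: 1.001
gripper_force: 0.0
slide [-0.3495 -0.0431  0.0324] rot [-0.001  -0.0045 -0.6431]
```

View pics/w1.png

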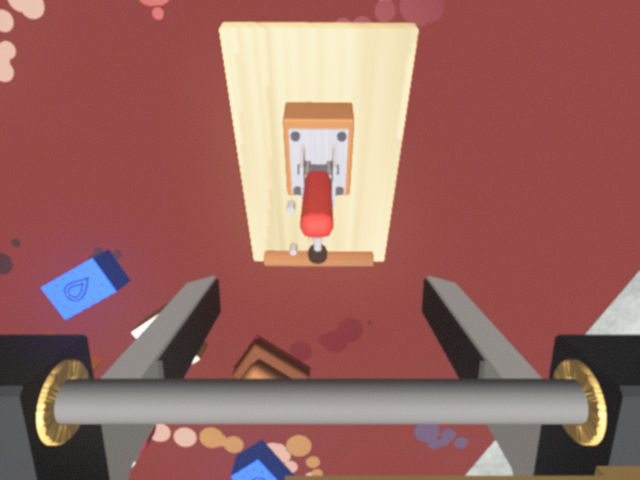

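Wrist view 1 shows the board with pins at about (291,205) and (294,248), the ledge spanning columns 265–373 at row ~255, and the lever tip at (317,220). I'll move to a second place for parallax.

```bash

python3 -m crank '[{"slide":[-0.45,-0.13,0.1],"delta_rot":[0,0,0],"gripper":0},{"slide":[-0.45,-0.13,0.1],"delta_rot":[0,0,0],"gripper":0},{"slide":[-0.45,-0.13,0.1],"delta_rot":[0,0,0],"gripper":0},{"slide":[-0.45,-0.13,0.1],"delta_rot":[0,0,0],"gripper":0},{"slide":[-0.45,-0.13,0.1],"delta_rot":[0,0,0],"gripper":0}]'
python3 -c "
from h import *
import pickle
o=manip.get_obs();im=manip.snapshot('wrist');cv2.imwrite('pics/w2.png',im);pickle.dump(o,open('w2.pkl','wb'))
a=cv2.imread('pics/w1.png')[180:280,240:400];b=im[0:150,220:420]
a=cv2.resize(a,None,fx=3.75,fy=3.75,interpolation=3);b=im
cv2.imwrite('pics/c1.png',a)"
```

```text
time_s: 2.35
ee_pos: [0.5738, -0.0695, 0.3104]
tcp_rot: [[-0.523, 0.852, -0.001], [0.852, 0.523, 0.002], [0.002, 0.0, -1.0]]
contact_force: [0.5, 0.4, -0.7]
finger_gap: 1.004
gripper_force: 0.0
```

View pics/w2.png

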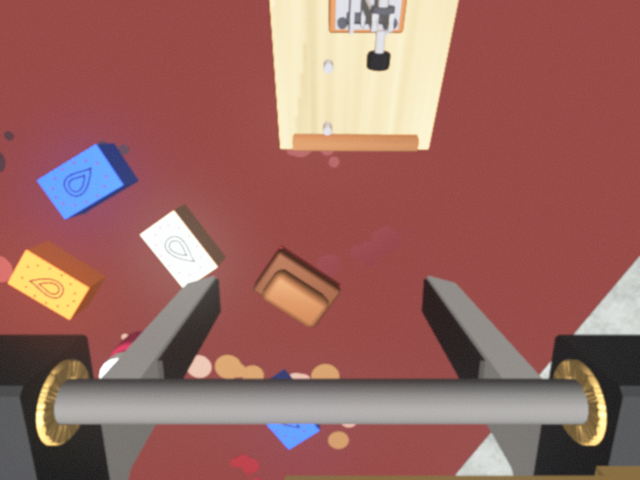

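View pics/c1.png

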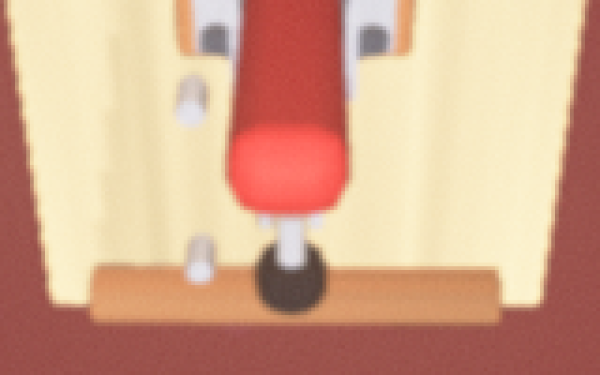

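View 2 shows the pins' caps near (327,66) and (327,130), the ledge at rows 135–149 and columns 293–418, the board's low corners at (281,149) and (430,150), and the blank's white face centred near (180,247). The blank lies between the blue block and the stamp. I'll triangulate these.

```bash
python3 - <<'E'
from h import *
import pickle
o1,o2=[pickle.load(open(f'w{i}.pkl','rb')) for i in(1,2)]
W1,W2=cam('wrist',o1),cam('wrist',o2);T,S=cam('top'),cam('side')
D={"lowY+":[(W1,(253.3,261.3)),(W2,(281,149)),(T,(366,243)),(S,(324,300))],
"lowY-":[(W1,(384.8,261.3)),(W2,(430,150)),(T,(337,197)),(S,(365.5,267))],
"pinU":[(W1,(290.4,210.7)),(W2,(327,66))],"pinL":[(W1,(293.3,252.5)),(W2,(327,129.5))],
"hiY+":[(W1,(221,25)),(T,(289,290)),(S,(265,224))],"hiY-":[(W1,(417,25)),(T,(256,236)),(S,(308,196.5))],
"ledL":[(W1,(265.3,251.5)),(W2,(293,135))],"ledR":[(W1,(372.8,251.5)),(W2,(418,135))],
"foot":[(W1,(317.5,254)),(W2,(378,60))]}
P={}
for k,v in D.items():
    X,e=tri(*zip(*v));P[k]=X;print(k,X.round(4),round(e,4))
im=cv2.imread('pics/w2.png');h,s,v=cv2.split(cv2.cvtColor(im,cv2.COLOR_BGR2HSV))
m=((s<60)&(v>170));m[:190]=0;m[300:]=0;m[:,:130]=0;m[:,225:]=0
a,c,mm=max(blobs(m),key=lambda b:b[0])
r=cv2.minAreaRect(np.argwhere(mm)[:,::-1].astype(np.float32));b=cv2.boxPoints(r)
print("blank",a,c,r);Q=np.array([on_z(W2,q,.04) for q in b]);print(Q.round(4),Q.mean(0),np.linalg.norm(np.diff(Q,axis=0),axis=1))
ctr=b.mean(0);print(tri([W2,T,S],[ctr,(423.2,256.8),(329.5,347)]))
E
```

```text
lowY+ [ 0.5051 -0.0453  0.0254] 0.0074
lowY- [0.6426 0.0378 0.0311] 0.0065
pinU [0.5111 0.0462 0.0964] 0.0008
pinL [5.398e-01 2.000e-04 6.590e-02] 0.0005
hiY+ [0.384  0.1581 0.1454] 0.0027
hiY- [0.5224 0.2409 0.1488] 0.0053
ledL [ 0.5127 -0.0229  0.0431] 0.0006
ledR [0.623  0.0452 0.0448] 0.0004
foot [0.5432 0.0507 0.2114] 0.0001
blank 3010 [178.1 249.6] ((178.17430114746094, 250.36395263671875), (73.46717834472656, 42.70363998413086), 52.02839660644531)
[[ 0.4197 -0.2067  0.04  ]
 [ 0.4385 -0.1602  0.04  ]
 [ 0.5125 -0.1935  0.04  ]
 [ 0.4942 -0.2424  0.04  ]] [ 0.46621342 -0.20069124  0.04      ] [0.05023278 0.08114763 0.05219509]
(array([ 0.4665385 , -0.20146649,  0.03917817]), np.float64(0.001391825543881329))
```

```bash
python3 -c "
from h import *
goto([.4665,-.201,.15],down(138))"
```

```text
slide [-0.188  -0.5361  0.5358] rot [ 0.002  -0.0019 -0.5724]
```

```bash
python3 -m crank '[{"slide":[-0.188,-0.536,0.536],"delta_rot":[0.002,-0.002,-1],"gripper":65},{"slide":[-0.188,-0.536,0.536],"delta_rot":[0.002,-0.002,-1],"gripper":65},{"slide":[-0.188,-0.536,0.536],"delta_rot":[0.002,-0.002,-1],"gripper":65},{"slide":[-0.188,-0.536,0.536],"delta_rot":[0.002,-0.002,-1],"gripper":65},{"slide":[-0.188,-0.536,0.536],"delta_rot":[0.002,-0.002,-1],"gripper":65},{"slide":[-0.188,-0.536,0.536],"delta_rot":[0.002,-0.002,-1],"gripper":65},{"slide":[-0.188,-0.536,0.536],"delta_rot":[0.002,-0.002,-1],"gripper":65}]'
python3 -c "
from h import *
o=manip.get_obs();im=manip.snapshot('wrist');cv2.imwrite('pics/w3.png',im);W=cam('wrist',o)
h,s,v=cv2.split(cv2.cvtColor(im,cv2.COLOR_BGR2HSV))
m=((s<60)&(v>170));p=proj(W,[.4665,-.201,.04]);print(p)
l=cv2.connectedComponents(m.astype(np.uint8))[1]
for a,c,mm in blobs(m,1500):
    r=cv2.minAreaRect(np.argwhere(mm)[:,::-1].astype(np.float32));b=cv2.boxPoints(r);Q=np.array([on_z(W,q,.04) for q in b])
    print(a,c,Q.round(4).tolist(),Q.mean(0).round(4),np.linalg.norm(np.diff(Q,axis=0),axis=1))
goto([.4665,-.201,.01],down(155),o)
"
```

```text
time_s: 3.1
ee_pos: [0.4677, -0.2016, 0.1507]
tcp_rot: [[-0.868, 0.497, 0.002], [0.497, 0.868, -0.001], [-0.002, 0.0, -1.0]]
contact_force: [0.2, -0.1, 0.4]
finger_gap: 0.745
gripper_force: 0.0
[318.47307817 235.53005172]
2755 [599.3 136.2] [[0.5055, -0.0433, 0.04], [0.4817, 0.034, 0.04], [0.5018, 0.0414, 0.04], [0.527, -0.0365, 0.04]] [ 0.504  -0.0011  0.04  ] [0.0808594  0.02140057 0.0818985 ]
7275 [319.6 232.8] [[0.4204, -0.206, 0.04], [0.4406, -0.1613, 0.04], [0.5136, -0.1928, 0.04], [0.4922, -0.2408, 0.04]] [ 0.4667 -0.2002  0.04  ] [0.04909892 0.07948496 0.05253494]
2870 [315.3 411. ] [[0.5114, -0.4099, 0.04], [0.671, -0.1315, 0.04], [0.6806, -0.1356, 0.04], [0.5198, -0.4162, 0.04]] [ 0.5957 -0.2733  0.04  ] [0.32085649 0.01050017 0.32339547]
slide [ 5.500e-03 -4.000e-04  4.691e-01] rot [ 0.0002  0.0045 -0.1677]
```

The blank is confirmed from near, with its face 80×50 mm centred at (0.4667, -0.2003) and yaw -24.3°. Descending and gripping.

```bash
python3 -m crank '[{"slide":[0.006,0,0.3],"delta_rot":[0,0.004,-0.19],"gripper":65},{"slide":[0.006,0,0.3],"delta_rot":[0,0.004,-0.19],"gripper":65},{"slide":[0.006,0,0.42],"delta_rot":[0,0.004,-0.19],"gripper":65},{"slide":[0.006,0,0.469],"delta_rot":[0,0.004,-0.19],"gripper":65},{"slide":[0.006,0,0.469],"delta_rot":[0,0.004,-0.19],"gripper":65},{"slide":[0.006,0,0.469],"delta_rot":[0,0.004,-0.19],"gripper":200},{"slide":[0.006,0,0.469],"delta_rot":[0,0.004,-0.19],"gripper":200},{"slide":[0.006,0,0.469],"delta_rot":[0,0.004,-0.19],"gripper":200},{"slide":[0.006,0,0.469],"delta_rot":[0,0.004,-0.19],"gripper":200},{"slide":[0.006,0,0.469],"delta_rot":[0,0.004,-0.19],"gripper":200}]' 20
```

```text
time_s: 4.15
ee_pos: [0.4669, -0.2027, 0.0106]
tcp_rot: [[-0.911, 0.413, 0.002], [0.413, 0.911, -0.002], [-0.002, -0.001, -1.0]]
contact_force: [1.8, 2.3, 6.4]
finger_gap: 0.528
gripper_force: 20.0
```

```bash
cat >> h.py <<'E'
def seat(yaw=121.7,o=(.547,.0445,.062)):
    y=np.radians(yaw);a=np.radians(28);c,s=np.cos(a),np.sin(a)
    X=np.array([c*np.cos(y),c*np.sin(y),s]);Y=np.array([-np.sin(y),np.cos(y),0]);Y=np.array([-np.sin(y),np.cos(y),0])
    return np.array(o),np.c_[X,Y,np.cross(X,Y)]
def stool(yaw=121.7,a=28):
    R=seat(yaw)[1];return np.c_[R[:,0],-R[:,1],-R[:,2]]
def inseat(p,**k):
    o,R=seat(**k);return R.T@(np.array(p)-o)
def gseat(x,y,z,R=None):
    o,S=seat();goto(o+S@np.array([x,y,z])/1000,stool() if R is None else R)
E
python3 -m crank '[{"slide":[0,0,-0.06],"delta_rot":[0,0,0],"gripper":200},{"slide":[0,0,-0.2],"delta_rot":[0,0,0],"gripper":200},{"slide":[0,0,-0.36],"delta_rot":[0,0,0],"gripper":200},{"slide":[0,0,-0.5],"delta_rot":[0,0,0],"gripper":200},{"slide":[0,0,-0.5],"delta_rot":[0,0,0],"gripper":200}]'
python3 -c "
from h import *
gseat(8,-8,80)"
```

```text
time_s: 4.65
ee_pos: [0.4691, -0.2046, 0.1652]
tcp_rot: [[-0.911, 0.413, 0.009], [0.413, 0.911, -0.007], [-0.012, -0.003, -1.0]]
contact_force: [0.4, 0.1, -0.9]
finger_gap: 0.534
gripper_force: 20.0
slide [0.0084 0.829  0.0936] rot [-0.2878  0.9727  1.1602]
```

```bash
python3 -m crank '[{"slide":[0,0.15,-0.1],"delta_rot":[-0.17,0.58,0.7],"gripper":200},{"slide":[0,0.3,-0.1],"delta_rot":[-0.17,0.58,0.7],"gripper":200},{"slide":[0,0.45,-0.1],"delta_rot":[-0.17,0.58,0.7],"gripper":200},{"slide":[0,0.5,-0.1],"delta_rot":[-0.17,0.58,0.7],"gripper":200},{"slide":[0,0.5,-0.1],"delta_rot":[-0.17,0.58,0.7],"gripper":200},{"slide":[0,0.5,-0.1],"delta_rot":[-0.17,0.58,0.7],"gripper":200}]'
python3 -c "
from h import *
gseat(8,-8,60)"
```

```text
time_s: 5.25
ee_pos: [0.5267, -0.066, 0.1879]
tcp_rot: [[-0.683, 0.705, -0.191], [0.667, 0.709, 0.228], [0.296, 0.029, -0.955]]
contact_force: [-0.1, 0.9, -2.0]
finger_gap: 0.528
gripper_force: 20.0
slide [0.06   0.3118 0.2694] rot [-0.1278  0.3673  0.4566]
```

```bash
python3 -m crank '[{"slide":[0.06,0.15,0],"delta_rot":[-0.128,0.367,0.457],"gripper":200},{"slide":[0.06,0.31,0],"delta_rot":[-0.128,0.367,0.457],"gripper":200},{"slide":[0.06,0.31,0.1],"delta_rot":[-0.128,0.367,0.457],"gripper":200},{"slide":[0.06,0.312,0.2],"delta_rot":[-0.128,0.367,0.457],"gripper":200},{"slide":[0.06,0.312,0.2],"delta_rot":[-0.128,0.367,0.457],"gripper":200},{"slide":[0.06,0.312,0.2],"delta_rot":[-0.128,0.367,0.457],"gripper":200}]'
python3 -c "
from h import *
o=manip.get_obs();print((inseat(o['ee_pos'])*1000).round(1))
gseat(8,-8,25)
im=np.hstack([cv2.resize(manip.snapshot('side')[180:310,250:380],(390,390)),cv2.resize(manip.snapshot('top')[180:310,250:380],(390,390))]);cv2.imwrite('pics/p1.png',im)"
```

```text
time_s: 5.85
ee_pos: [0.5694, 0.0256, 0.1402]
tcp_rot: [[-0.463, 0.852, -0.245], [0.752, 0.524, 0.4], [0.469, 0.001, -0.883]]
contact_force: [0.5, -0.7, -1.1]
finger_gap: 0.525
gripper_force: 20.0
[12.1 -9.2 82.1]
slide [-0.0135 -0.0042  0.1904] rot [ 0.0044  0.0012 -0.0019]
```

View pics/p1.png

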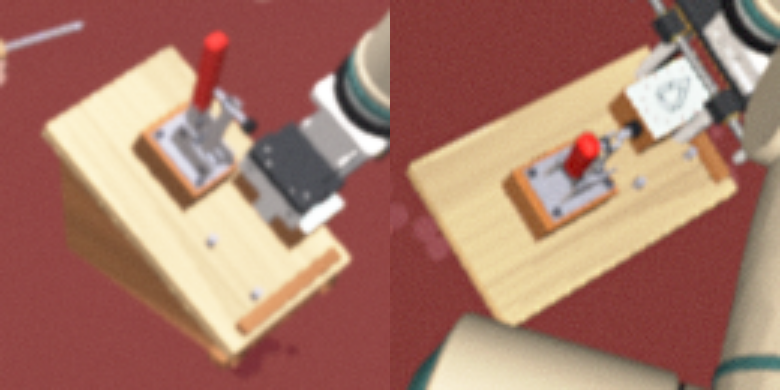

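The crop shows the blank held tilted parallel to the board, above it, clear of the clamp, pins and ledge. Lowering it square to the board.

```bash
python3 -m crank '[{"slide":[-0.013,-0.004,0.1],"delta_rot":[0.004,0.001,-0.002],"gripper":200},{"slide":[-0.013,-0.004,0.17],"delta_rot":[0.004,0.001,-0.002],"gripper":200},{"slide":[-0.013,-0.004,0.19],"delta_rot":[0.004,0.001,-0.002],"gripper":200},{"slide":[-0.013,-0.004,0.19],"delta_rot":[0.004,0.001,-0.002],"gripper":200},{"slide":[-0.013,-0.004,0.19],"delta_rot":[0.004,0.001,-0.002],"gripper":200}]'
python3 -c "
from h import *
o=manip.get_obs();print((inseat(o['ee_pos'])*1000).round(1),(seat()[1].T@o['contact_force']).round(1))
W=cam('wrist',o);im=manip.snapshot('wrist');cv2.imwrite('pics/w4.png',im)"
```

```text
time_s: 6.45
ee_pos: [0.5581, 0.045, 0.0888]
tcp_rot: [[-0.466, 0.851, -0.244], [0.751, 0.526, 0.399], [0.467, 0.003, -0.884]]
contact_force: [0.2, -0.4, -1.3]
finger_gap: 0.526
gripper_force: 20.0
[ 7.8 -9.8 26.2] [-1.   0.1 -0.9]
```

View pics/w4.png

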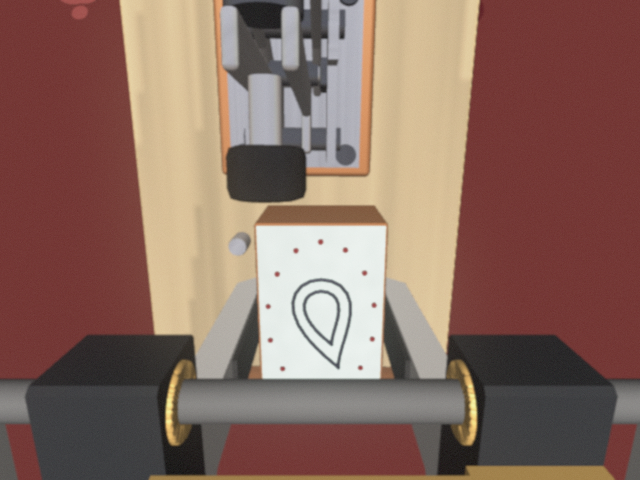

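The near view shows the blank square with the board, the upper pin's cap at (237,244), and a sliver of the ledge at row ~371 behind the rod. I'll check where these fall in my seat frame.

```bash
python3 - <<'E'
from h import *
o=manip.get_obs();W=cam('wrist',o);so,S=seat()
def onp(px,z):
    p,d=ray(W,px);p=S.T@(p-so);d=S.T@d;return ((p+d*(z-p[2])/d[2])*1000).round(1)
for n,px,z in(("pincap",(236,245),.014),("edgeL",(148,250),0),("edgeR",(456,250),0),("edgeL0",(122,0),0),("edgeR0",(480,0),0),("packer",(222,174),0),("packerR",(370,174),0),("ledge",(240,370),.014),("blankTL",(258,225),.0562),("blankTR",(386,225),.0562)):
    print(n,onp(px,z))
E
```

```text
pincap [30.4 30.1 14. ]
edgeL [23.8 78.5 -0. ]
edgeR [ 23.9 -80.5   0. ]
edgeL0 [139.4  77.9   0. ]
edgeR0 [139.8 -81.3   0. ]
packer [62.7 38.1  0. ]
packerR [ 62.9 -34.8   0. ]
ledge [-37.2  31.4  14. ]
blankTL [49.8 12.7 56.2]
blankTR [ 49.9 -34.5  56.2]
```

```bash
python3 -m crank '[{"slide":[0,0,0.02],"delta_rot":[0,0,0],"gripper":200},{"slide":[0,0,0.035],"delta_rot":[0,0,0],"gripper":200},{"slide":[0,0,0.042],"delta_rot":[0,0,0],"gripper":200},{"slide":[0,0,0.045],"delta_rot":[0,0,0],"gripper":200},{"slide":[0,0,0.045],"delta_rot":[0,0,0],"gripper":200}]'
cat > st.py <<'E'
from h import *
o=manip.get_obs();print((inseat(o['ee_pos'])*1000).round(1),(seat()[1].T@o['contact_force']).round(1),(Ro.from_matrix(stool().T@o['tcp_rot']).as_rotvec(True)).round(2),o["time_s"],o["gripper_force"],round(o["finger_gap"],3))
E
python3 st.py
```

```text
time_s: 7.0
ee_pos: [0.5537, 0.0505, 0.0768]
tcp_rot: [[-0.465, 0.85, -0.246], [0.751, 0.526, 0.399], [0.469, 0.001, -0.883]]
contact_force: [-0.3, -2.6, 6.6]
finger_gap: 0.532
gripper_force: 20.0
[ 8.4 -8.8 12.3] [1.3 1.6 6.8] [-0.03 -0.05 -0.08] 7.0 20.001801252365112 0.532
```

Contact with the board came at the expected height (6.8 N). Sliding toward the pins and ledge.

```bash
python3 -m crank '[{"slide":[-0.01,-0.012,-0.001],"delta_rot":[0,0,0],"gripper":200},{"slide":[-0.02,-0.024,-0.001],"delta_rot":[0,0,0],"gripper":200},{"slide":[-0.026,-0.032,-0.001],"delta_rot":[0,0,0],"gripper":200},{"slide":[-0.028,-0.034,-0.001],"delta_rot":[0,0,0],"gripper":200},{"slide":[-0.028,-0.034,-0.001],"delta_rot":[0,0,0],"gripper":200}]'
python3 st.py
```

```text
time_s: 7.5
ee_pos: [0.5502, 0.0395, 0.0728]
tcp_rot: [[-0.465, 0.851, -0.243], [0.751, 0.525, 0.401], [0.469, 0.004, -0.883]]
contact_force: [2.1, 1.2, 6.5]
finger_gap: 0.532
gripper_force: 20.0
[-0.2 -0.1 12.3] [ 2.9 -2.4  5.8] [-0.21 -0.03 -0.07] 7.5 19.99913603067398 0.532
```

```bash
python3 -m crank '[{"slide":[-0.003,-0.004,0],"delta_rot":[0,0,0],"gripper":200},{"slide":[-0.006,-0.008,0],"delta_rot":[0,0,0],"gripper":200},{"slide":[-0.008,-0.008,0],"delta_rot":[0,0,0],"gripper":200}]'
python3 st.py
```

```text
time_s: 7.8
ee_pos: [0.5498, 0.0383, 0.0725]
tcp_rot: [[-0.464, 0.852, -0.242], [0.75, 0.524, 0.405], [0.471, 0.006, -0.882]]
contact_force: [2.8, 4.4, 7.9]
finger_gap: 0.532
gripper_force: 20.0
[-1.   0.9 12.4] [ 5.7 -4.7  5.9] [-0.38  0.13 -0.06] 7.8 20.001617968082428 0.532
```

```bash
python3 -m crank '[{"slide":[-0.006,-0.006,0],"delta_rot":[0,0,0],"gripper":200},{"slide":[-0.008,-0.008,0],"delta_rot":[0,0,0],"gripper":200},{"slide":[-0.008,-0.008,0],"delta_rot":[0,0,0],"gripper":200}]'
python3 st.py; python3 -c "
from h import *
o=manip.get_obs();im=manip.snapshot('wrist')
a=cv2.resize(im[180:400,190:420],None,fx=1.7,fy=1.7)
s=cv2.resize(manip.snapshot('side')[190:310,255:375],(374,374));cv2.imwrite('pics/p2.png',np.hstack([a,s]) if a.shape[0]==374 else a)
W=cam('wrist',o);so,S=seat()
h,s,v=cv2.split(cv2.cvtColor(im,cv2.COLOR_BGR2HSV));m=((s<60)&(v>190)).astype(np.uint8);m[:200]=0;m[375:]=0
for r in (240,270,300,330):
    c=np.where(m[r,200:440])[0]+200
    for x in (c.min(),c.max()):
        p,d=ray(W,(x,r));p=S.T@(p-so);d=S.T@d;print(r,x,((p+d*(.0415-p[2])/d[2])*1000).round(1))
c=np.where(m[:,320])[0].min();p,d=ray(W,(320,c));p=S.T@(p-so);d=S.T@d;print('top',c,((p+d*(.0415-p[2])/d[2])*1000).round(1))
"
```

```text
time_s: 8.1
ee_pos: [0.55, 0.0376, 0.0723]
tcp_rot: [[-0.464, 0.853, -0.24], [0.749, 0.522, 0.409], [0.474, 0.01, -0.881]]
contact_force: [5.3, 8.6, 8.3]
finger_gap: 0.526
gripper_force: 20.0
[-1.8  1.1 12.6] [ 7.9 -9.1  5.2] [-0.63  0.28 -0.05] 8.1 20.020613372325897 0.526
240 247 [34.1 28.4 41.5]
240 385 [ 34.  -23.5  41.5]
270 258 [22.2 24.7 41.5]
270 384 [ 22.1 -23.6  41.5]
300 259 [ 9.9 24.7 41.5]
300 415 [  9.7 -36.2  41.5]
330 260 [-2.8 24.8 41.5]
330 432 [ -3.2 -43.8  41.5]
top 225 [39.8  1.  41.5]
```

View pics/p2.png

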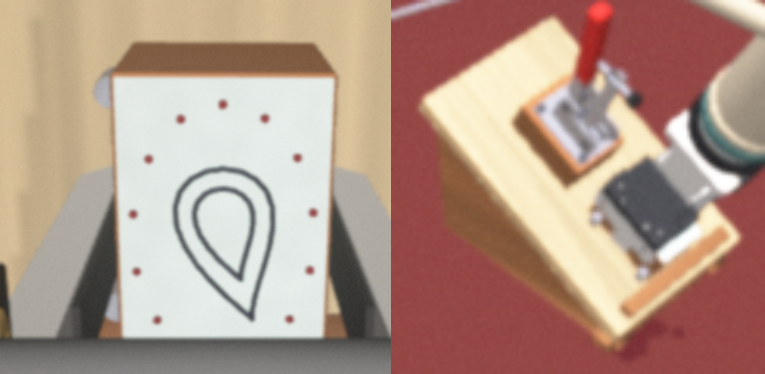

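The picture shows the blank's side touching the upper pin, with its low end at the ledge. The measured upper end is at x = 39.8 and the pin side at y = 24.7, so it is home. Releasing.

```bash
python3 -m crank '[{"slide":[0.004,0.006,-0.002],"delta_rot":[0,0,0],"gripper":150},{"slide":[0.004,0.006,-0.002],"delta_rot":[0,0,0],"gripper":110},{"slide":[0.004,0.006,-0.002],"delta_rot":[0,0,0],"gripper":60},{"slide":[0.004,0.006,-0.002],"delta_rot":[0,0,0],"gripper":40},{"slide":[0.004,0.006,-0.002],"delta_rot":[0,0,0],"gripper":40},{"slide":[0.004,0.006,-0.06],"delta_rot":[0,0,0],"gripper":40},{"slide":[0.004,0.006,-0.2],"delta_rot":[0,0,0],"gripper":40},{"slide":[0.004,0.006,-0.36],"delta_rot":[0,0,0],"gripper":40},{"slide":[0.004,0.006,-0.4],"delta_rot":[0,0,0],"gripper":40},{"slide":[0.004,0.006,-0.4],"delta_rot":[0,0,0],"gripper":40}]'
python3 st.py; python3 -c "
from h import *
o=manip.get_obs();im=manip.snapshot('wrist');cv2.imwrite('pics/w5.png',im)
W=cam('wrist',o);so,S=seat()
h,s,v=cv2.split(cv2.cvtColor(im,cv2.COLOR_BGR2HSV))
p=proj(W,so+S@[0,0,.0415]);print(p)
for a,c,mm in blobs((s<60)&(v>170),800):
    if abs(c-p).max()<25:
        b=cv2.boxPoints(cv2.minAreaRect(np.argwhere(mm)[:,::-1].astype(np.float32)))
        for q in b:
            P,d=ray(W,q);P=S.T@(P-so);d=S.T@d;print(q,((P+d*(.0415-P[2])/d[2])*1000).round(1))
gseat(119,0,180)
"
```

```text
time_s: 9.2
ee_pos: [0.5786, -0.0143, 0.1772]
tcp_rot: [[-0.466, 0.851, -0.243], [0.752, 0.525, 0.398], [0.467, 0.002, -0.884]]
contact_force: [-0.9, -0.5, -0.4]
finger_gap: 0.845
gripper_force: 0.0
[ -4.8   4.  133. ] [-0.2  1.  -0.3] [-0.14 -0.19 -0.05] 9.2 0.0 0.845
[325.32877909 239.01158255]
[269.61743 291.38907] [-37.9  38.8  41.5]
[273.06116 170.85887] [45.6 34.  41.5]
[363.33032 173.43799] [ 44.  -24.5  41.5]
[359.8866 293.9682] [-39.8 -24.3  41.5]
slide [ 0.4103  0.0159 -0.1636] rot [0.     0.0005 0.0004]
```

View pics/w5.png

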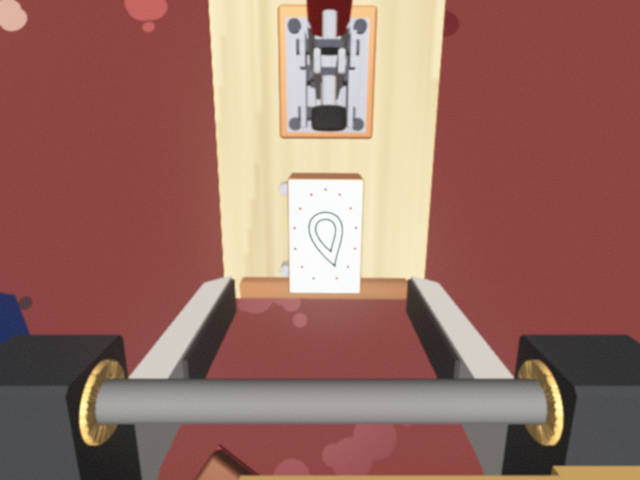

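The view shows the blank free, touching both pins (285,188) and (285,268) and the ledge. Fingers shut next, then over to the ledge side of the lever.

```bash
python3 -m crank '[{"slide":[0.05,0.0133,-0.12],"delta_rot":[0,0,0],"gripper":255},{"slide":[0.15,0.0133,-0.2],"delta_rot":[0,0,0],"gripper":255},{"slide":[0.28,0.0133,-0.2],"delta_rot":[0,0,0],"gripper":255},{"slide":[0.376,0.0133,-0.2],"delta_rot":[0,0,0],"gripper":255},{"slide":[0.376,0.0133,-0.18],"delta_rot":[0,0,0],"gripper":255},{"slide":[0.376,0.0133,-0.1],"delta_rot":[0,0,0],"gripper":255},{"slide":[0.376,0.0133,-0.04],"delta_rot":[0,0,0],"gripper":255},{"slide":[0.376,0.0133,-0.04],"delta_rot":[0,0,0],"gripper":255},{"slide":[0.376,0.0133,-0.04],"delta_rot":[0,0,0],"gripper":255}]' 20
python3 st.py; python3 -c "
from h import *
im=np.hstack([cv2.resize(manip.snapshot('side')[170:300,255:385],(390,390)),cv2.resize(manip.snapshot('wrist'),(520,390))[:,60:460]]);cv2.imwrite('pics/p3.png',im)"
```

```text
time_s: 10.15
ee_pos: [0.5309, 0.0688, 0.2381]
tcp_rot: [[-0.463, 0.85, -0.25], [0.751, 0.526, 0.4], [0.471, -0.002, -0.882]]
contact_force: [-0.0, -0.1, 0.7]
finger_gap: 0.112
gripper_force: 0.0
[108.4   0.9 141.8] [0.2 0.1 0.6] [0.13 0.12 0.02] 10.15 0.0 0.112
```

View pics/p3.png

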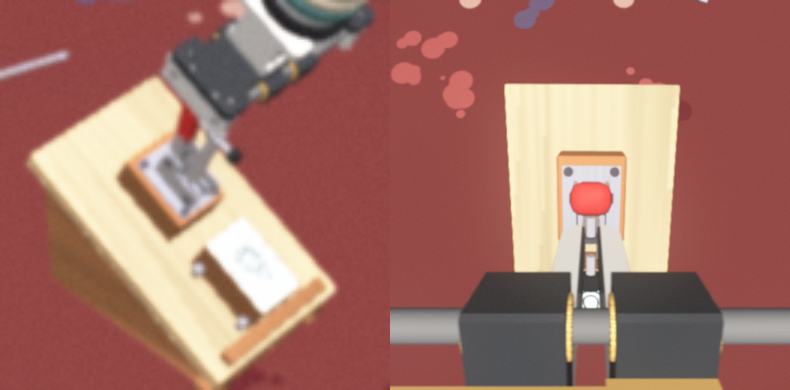

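The fingers are shut on the ledge side of the lever, centred on it in y, with the foot arm clear below. Pushing along the arc.

```bash
python3 -m crank '[{"slide":[0.04,0,-0.004],"delta_rot":[0,0,0],"gripper":255},{"slide":[0.075,0,0.003],"delta_rot":[0,0,0],"gripper":255},{"slide":[0.118,0,0.019],"delta_rot":[0,0,0],"gripper":255},{"slide":[0.148,0,0.038],"delta_rot":[0,0,0],"gripper":255},{"slide":[0.176,0,0.058],"delta_rot":[0,0,0],"gripper":255},{"slide":[0.2,0,0.085],"delta_rot":[0,0,0],"gripper":255},{"slide":[0.223,0,0.114],"delta_rot":[0,0,0],"gripper":255},{"slide":[0.237,0,0.14],"delta_rot":[0,0,0],"gripper":255},{"slide":[0.249,0,0.167],"delta_rot":[0,0,0],"gripper":255},{"slide":[0.249,0,0.167],"delta_rot":[0,0,0],"gripper":255}]'
python3 st.py
```

```text
time_s: 11.25
ee_pos: [0.4837, 0.1457, 0.2302]
tcp_rot: [[-0.465, 0.85, -0.247], [0.75, 0.527, 0.399], [0.47, 0.0, -0.883]]
contact_force: [0.6, -2.2, 3.5]
finger_gap: 0.005
gripper_force: 1.8
[184.3   0.7  92.5] [-0.2  0.7  4.1] [ 0.03  0.02 -0.08] 11.25 1.8378071443294175 0.005
```

```bash
python3 -m crank '[{"slide":[0.007,0,0.025],"delta_rot":[0,0,0],"gripper":255},{"slide":[0.011,0,0.045],"delta_rot":[0,0,0],"gripper":255},{"slide":[0.013,0,0.06],"delta_rot":[0,0,0],"gripper":255},{"slide":[0.013,0,0.072],"delta_rot":[0,0,0],"gripper":255},{"slide":[0.013,0,0.08],"delta_rot":[0,0,0],"gripper":255},{"slide":[0.013,0,0.08],"delta_rot":[0,0,0],"gripper":255}]'
python3 st.py
```

```text
time_s: 11.85
ee_pos: [0.4784, 0.1551, 0.2165]
tcp_rot: [[-0.469, 0.85, -0.241], [0.752, 0.527, 0.397], [0.464, 0.005, -0.886]]
contact_force: [0.3, -15.5, 31.4]
finger_gap: 0.004
gripper_force: 17.0
[187.5   0.3  75.3] [ 3.   7.9 34. ] [-0.2  -0.34 -0.21] 11.85 16.994506996124983 0.004
```

The tip is at the height of the locked grip with force rising, so the lever looks to be at its stop. Retreating and looking.

```bash
python3 -m crank '[{"slide":[0,0,-0.03],"delta_rot":[0,0,0],"gripper":255},{"slide":[0,0,-0.15],"delta_rot":[0,0,0],"gripper":255},{"slide":[-0.1,0,-0.3],"delta_rot":[0,0,0],"gripper":255},{"slide":[-0.25,0,-0.4],"delta_rot":[0,0,0],"gripper":255},{"slide":[-0.4,0,-0.4],"delta_rot":[0,0,0],"gripper":255},{"slide":[-0.45,0,-0.4],"delta_rot":[0,0,0],"gripper":255},{"slide":[-0.45,0,-0.4],"delta_rot":[0,0,0],"gripper":255}]'
python3 st.py; python3 -c "
from h import *
o=manip.get_obs();w=manip.snapshot('wrist');im=np.hstack([cv2.resize(manip.snapshot('side')[170:300,255:385],(390,390)),cv2.resize(w,(520,390))[:,60:460]]);cv2.imwrite('pics/p4.png',im)
W=cam('wrist',o);so,S=seat()
h,s,v=cv2.split(cv2.cvtColor(w,cv2.COLOR_BGR2HSV))
m=((h<5)|(h>174))&(s>170)&(v>120);print(proj(W,so+S@[.138,0,.074]),proj(W,so+S@[.228,0,.074]))
for a,c,mm in blobs(m,200):
    y,x=np.where(mm);print(a,c,x.min(),x.max(),y.min(),y.max())
"
```

```text
time_s: 12.55
ee_pos: [0.5693, 0.0069, 0.251]
tcp_rot: [[-0.461, 0.852, -0.249], [0.751, 0.524, 0.401], [0.472, -0.002, -0.881]]
contact_force: [-0.6, 1.0, -0.7]
finger_gap: 0.004
gripper_force: 0.0
[ 50.2   0.8 187.4] [ 0.7  0.  -1.1] [0.07 0.2  0.17] 12.55 0.0 0.004
[320.69039196 112.99949366] [320.27191693 -38.00492322]
338 [309.5  42. ] 307 312 0 97
417 [333.6  43. ] 331 337 0 98
```

View pics/p4.png

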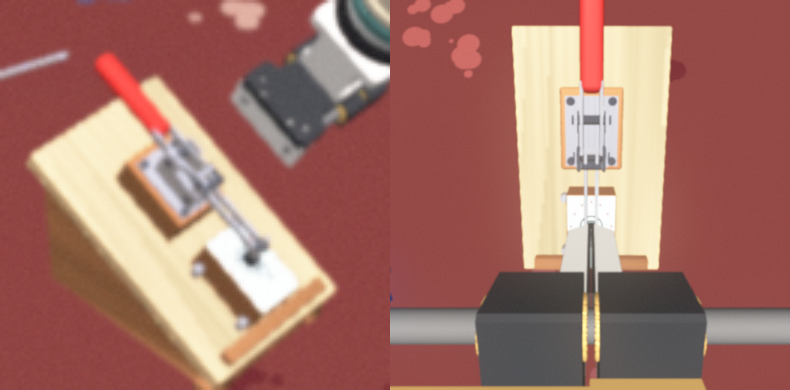

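The side crop shows the lever lying back parallel to the board, the black foot on the white face, and the blank still at the pins and ledge. One numeric check on the lever angle follows, separating past centre from just short of it.

```bash
python3 - <<'E'
from h import *
so,S=seat(o=(.547,.0445,.0635))
for n in("side","top"):
    im=manip.snapshot(n);h,s,v=cv2.split(cv2.cvtColor(im,cv2.COLOR_BGR2HSV))
    m=((h<6)|(h>174))&(s>190)&(v>120);m2=m.copy();C=cam(n)
    p0=proj(C,so+S@[.183,0,.066])
    b=[x for x in blobs(m,20) if np.abs(x[1]-p0).max()<25]
    for a,c,mm in b:
        y,x=np.where(mm);k=cv2.fitLine(np.c_[x,y].astype(np.float32),cv2.DIST_L2,0,.01,.01).ravel();print(n,a,c,"angle",np.degrees(np.arctan2(k[1],k[0]))%180)
    for ph in(90,87,85,80):
        u=np.array([np.sin(np.radians(ph)),0,np.cos(np.radians(ph))]);P=np.array([.116,0,.066])
        q=[proj(C,so+S@(P+u*r)) for r in(.022,.067,.112)];d=q[2]-q[0];print(ph,q[1].round(1),np.degrees(np.arctan2(d[1],d[0]))%180)
E
```

```text
90 [297.7 200.9] 49.64142313351715
87 [298.1 200.3] 51.31499652991732
85 [298.5 199.9] 52.421214798420934
80 [299.3 199.1] 55.167521083212165
top 223 [287.5 249.6] angle 151.19133
90 [286.6 250.5] 150.9857566757795
87 [287.1 250. ] 151.40927536899616
85 [287.5 249.7] 151.7061242470258
80 [288.4 248.8] 152.51039179495086
```

```bash
python3 - <<'E'
from h import *
im=manip.snapshot("side");h,s,v=cv2.split(cv2.cvtColor(im,cv2.COLOR_BGR2HSV))
m=((h<6)|(h>174))&(s>150)&(v>165)
m[:180]=0;m[225:]=0;m[:,:280]=0;m[:,320:]=0
for a,c,mm in blobs(m,40):
    y,x=np.where(mm);k=cv2.fitLine(np.c_[x,y].astype(np.float32),cv2.DIST_L2,0,.01,.01).ravel();print(a,c,np.degrees(np.arctan2(k[1],k[0]))%180)
E
python3 st.py
```

```text
228 [297.4 199.6] 50.499657
[5.470e+01 1.000e-01 1.892e+02] [ 1.2 -0.6 -0. ] [-0.01 -0.   -0.17] 12.8 0.0 0.004
```

The side-view angle (50.5°, against 49.6° at the stop and 52.4° at dead centre) and the fingertip height both say the lever is locked. Handing in.

```bash
python3 -c "
from bench import manip
print(manip.sign_off())"
```

```text
the job is handed in; nothing more can be done
None
```

The blank is flat on the board against the ledge and both pins and has been let go; the lever is past centre at its stop with the foot on the white face, and the job was handed in at about 13 s.

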